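# Pin the lock bar into its hasp bracket

### The arm

A 6-joint arm with a two-finger parallel gripper is mounted at the origin on a cart in front of the work surface, level with it; the furniture and walls round the work are solid. World frame = base frame: x ahead of the robot, y to its left, z up, the work surface at z = 0. Lengths are in m, angles in degrees, forces in N, time in s.
With the tool pointing down it reaches from about 0.35 to 0.875 m from the base axis. Payload 4.2 kg.
Tool frame: the origin (TCP) lies midway between the tips of the shut fingers; the grasp point (between the pads) lies 19 mm behind it; z points along the fingers, y is the line along which they close (so a half turn about z gives the same grasp; the last joint's range is limited). The gripper opens to 87 mm and grips with 3 to 60 N. Pads are 19 mm wide; open, the fingers measure 117 mm over their backs; the gripper's body (75 mm by 190 mm) begins 51 mm behind the grasp point.
Start: joints at [78.816, 22.042, 0.453, 0, -68.411, -14.817], TCP at [0.274, 0.562, 0.223] pointing down, gripper open.
Joint ranges: [-179.83, 179.83], [-69.29, 118.12], [-61.27, 80.66], [-181.25, 117.63], [-171.15, -9.14], [-177.46, 177.46]. Speed limits (degrees/s): [159.86, 159.86, 180, 180, 180, 180].

### API

Orientations are given as a 3x3 rotation matrix whose columns are the frame's x, y, z axes.
In Python, from station import r, capture, finish_job gives the robot as it stands (r), with the cameras as plain functions and the job as plain functions.
- The arm moves only by the tool tcp_steps, called after "Emit:" as name(argument=value, ...) on one line, values as JSON. Schema: {"type":"object","properties":{"moves":{"type":"array","items":{"type":"number"},"minItems":7,"maxItems":56},"only":{"type":"string"},"quiet":{"type":"boolean"},"lines":{"type":"string"}},"required":["moves"],"additionalProperties":false}. moves is one flat list of numbers that holds 1 to 8 rows one after another, with no inner brackets; each row has 7 numbers: the opening from 0.0 (shut) to 1.0 (fully open), then dx, dy, dz in fractions of the full range, 1 being 0.8 m, then a rotation vector rx, ry, rz in normalised numbers (1 is 360 degrees); each row is the pose to reach, as a shift and turn from the pose commanded when the call began, along the tool's axes at that moment; what a row does not reach only later rows make up. A row lasts 1/10 s, in which the tool goes at most 0.05 m and 8.59 degrees, less where a joint would pass 70% of its speed; a pose out of reach is approached as far as the arm can. The fingers move at their own pace and stop on an object; the grip force is fixed at half the most. Time passes only in rows, so rows that do not move let the fingers close. The tool returns the time, the measured TCP pose, the force, the opening and the grip force at its end. only (a regular expression) keeps the lines of the reply that match it, lines (a string "A,B") keeps lines A to B, and quiet returns only ok. No shift or turn number may pass 1 either way. Input that does not fit is refused with a message, and nothing moves.
- r.sense(): the state, without advancing time (a new reading comes with each control period).
- capture(name): name is "scene" or "side" or "wrist"; returns a dict with "pixels" (384x512x3 uint8, red, green, blue), "z_map" (384x512 float32, m along the optical axis (not along the pixel's ray), 0 where there is no reading), "K" (3x3 intrinsics, pixels), "distortion" ([k1, k2, p1, p2, k3] as OpenCV has them; the pictures are not rectified), "world_from_camera" (4x4, takes a point from camera to world coordinates). Camera axes: x right, y up, looking along -z (the intrinsics and any distortion apply to the point x, -y, -z); pixel columns grow to the right and rows downward; lengths in m; the calibration is good to about 2 mm. A picture is of the moment at which its call begins.
- finish_job(): hands the job in; it is judged then, once.
The state is a dict: "time_s": time; "joints": joint angles; "joint_velocities": joint speeds; "effort": joint torques, N m; "tcp_pos": TCP position; "ee_rot": TCP orientation; "wrist_force": force on the tool from outside, world axes, zero at the start; "moment": the same for the moment, N m; "gripper_width": opening from 0.0 (shut) to 1.0 (fully open); "gripper_force": force on a finger pad.
Only numpy, scipy, OpenCV 4.12 (cv2) and the standard library are available. Lean on these libraries where they do the work, as an engineer would, in place of code of your own. Each camera call takes 0.05 s, during which the arm holds its last target. There are 200 camera calls.

### The job

Mount the loose steel lock bar in the hasp bracket: swing the bracket's keeper arm clear, slide the end of the bar that has the hole into the bracket's slot until it meets the stop, then push the long pin from the rack down through bracket, bar and bracket until its collar sits on the bracket. Finally swing the keeper back over the pin's knob to its stop. Leave the short pin in the rack and do not disturb the other things on the bench.

Things in the scene. Friction and masses are not known exactly. Their poses are not given: they have to be found in the camera images.
- bracket: dark steel hasp bracket fixed to the bench, 84x126 mm, bridge top 66 mm high. Origin on the bench top on the vertical pin axis; +x is the way the bar slides in (roughly away from the robot). Lower block: x -56 to +28, y +-23.5 mm, top at z = 40 mm; bridge on it: x -20 to +28, y +-23.5 mm, its upper lug z 56 to 66 mm. A round post, 18 mm across, at y = +45 mm carries the keeper
- bracket_slot (a point): middle of the mouth of the bracket's slot, on the floor of the slot (40 mm above the bench, bracket x = -20 mm); axes as the bracket's. The slot is 16 mm high and 35 mm wide, open to -x; guides, 12 mm high, flare out from here to 23 mm before it; the stop wall that meets the bar's end is 38 mm beyond it (bracket x = +18 mm)
- bracket_mouth (a point): centre of the hole's mouth at the top of the upper lug, 66 mm above the bench; axes as the bracket's. The vertical hole is 14 mm in diameter in the 10 mm lug and goes on, 15 mm in diameter, through the 40 mm lower block
- keeper (a joint): angle of the keeper: flat steel arm, 16 mm wide, swinging level about the post (bracket x 0, y +45 mm), underside 99 and top 105 mm above the bench. 0 = closed at its stop, arm along the bracket's -y, over the hole; grows anticlockwise seen from above, 1.57 = along +x, clear; stop at 1.9. It stays where left. It passes 3 mm over the knob of a pin that is home, and a proud pin blocks it
- brake_plug (a joint): depth of a stiff rubber plug in the lower block's hole: 0 = its top 3 mm below the block's top, up to 0.032 m. The pin must push it down ahead of itself, about 8 to 10 N all the way; the pin's weight alone does not move it
- keeper_knob (a point): middle of the keeper's upright round steel knob, 12 mm in diameter and 24 mm high (105 to 129 mm above the bench), 66 mm from the keeper's axis. Can be pinched from above or pushed with a finger
- lock_bar: loose flat bar of bright steel, 120x30x12 mm, 0.2 kg, lying flat. Origin at the centre of its underside; +x along its length to the square end with the hole, the other end is round. The hole (15 mm, right through) lies at x = +42 mm, 18 mm from the square end. Good grasp: across its 30 mm width at about x = -40 mm, which stays outside the bracket
- bar_hole (a point): centre of the bar's hole, at half its thickness (6 mm above its underside)
- pin_rack: aluminium block 60x120x28 mm fixed to the bench, with two holes 60 mm apart along its y (at y = +30 and -30 mm), 20 mm deep; a pin stands upright in each (held loosely, so it can tilt as it is drawn out), 13 mm hole round 12 mm shaft. Origin at the centre of its underside. A key machine, up to 0.3 m high, stands between rack and bracket
- long_pin: the long steel pin, 0.09 kg, in either hole of the rack: shaft 12 mm in diameter and 58 mm long with a tapered tip, then a collar 26 mm in diameter and 5 mm thick, then a round knob 16 mm in diameter and 25 mm high to grip; 88 mm overall, stands 96 mm above the bench in the rack. Origin at the tip of the shaft, z up the pin
- long_pin_shoulder (a point): on the long pin's axis at the underside of its collar, 58 mm above its tip; meets the top of the bracket when the pin is home
- long_pin_knob (a point): middle of the long pin's knob, 75.5 mm above its tip
- short_pin: the short steel pin, same collar and knob but the shaft only 24 mm long (too short to reach through the bar); stands in the other hole of the rack, its top 62 mm above the bench. Origin at the tip of its shaft. Not to be used
- block_padlock: bystander: grey block-shaped padlock, 41x53x24 mm, lying behind the bracket; leave it alone
- bristle_brush: bystander: wooden-handled bristle brush, 28x180x11 mm, lying behind the bracket, to the left; leave it alone
- lock_cylinder_1: bystander: brass-coloured lock cylinder, 33x65x17 mm, lying beyond the bar, on the left; leave it alone
- voltage_tester: bystander: yellow pen-shaped voltage tester, 15x148x15 mm, lying beyond the pin rack on the right; leave it alone
- red_file: bystander: flat file with red handle, 13x186x13 mm, lying beyond the pin rack on the right; leave it alone
- key_blank_3: bystander: key blank with round blue head, 56x28x6 mm, lying near the front edge, between bracket and rack; leave it alone

How it is judged:
By the outcome, as a careful person would: the job done as asked, in the order asked, and still so for the second after the job is handed in, with the robot touching nothing.
It also fails if it takes over 72 s, if anything falls off the work surface, if the arm or the gripper's body presses on something with over 40 N, if the wrist force passes 120 N, or if a joint passes its speed limit or range.

## Working session

There is one attempt and no reset: what is moved stays moved. The work goes in short steps, Python scripts to look and compute and a tool call to move; the robot and the scene stay as the last step left them, time stands still between calls to the robot, and variables do not carry over. Pictures are saved under pics/ and viewed, at most 13 in all, crops included, and the job is handed in when it is done.

```bash
ls; mkdir -p pics
```

Create h.py:
```python
import numpy as np, cv2, sys
from station import r, capture, finish_job
def cap(n,f=None):
    c=capture(n)
    if f: cv2.imwrite('pics/'+f,c['pixels'][:,:,::-1])
    return c
def cloud(c):
    z=c['z_map'];h,w=z.shape
    u,v=np.meshgrid(np.arange(w),np.arange(h))
    p=cv2.undistortPoints(np.stack([u,v],-1).reshape(-1,1,2).astype(np.float64),np.array(c['K']),np.array(c['distortion'])).reshape(h,w,2)
    P=np.stack([p[...,0]*z,-p[...,1]*z,-z,np.ones_like(z)],-1)
    X=(P@np.array(c['world_from_camera']).T)[...,:3]
    X[z<=0]=np.nan
    return X
def totool(d):
    return np.array(r.sense()['ee_rot']).T@np.array(d)
```

Run:
```python
from h import *
for n in ['scene','side']:
    c=cap(n); X=cloud(c); np.savez(n+'.npz',X=X,px=c['pixels'],T=c['world_from_camera'],K=c['K'],D=c['distortion'])
    im=cv2.resize(c['pixels'][:,:,::-1],(800,600),interpolation=cv2.INTER_CUBIC); cv2.imwrite(f'pics/{n}0.png',im); print(np.round(c['world_from_camera'],3))
s=r.sense();print(s['time_s'],np.round(s['ee_rot'],3),s['gripper_width'])
```

```text
pics
station.py
[[ 0.695  0.292 -0.657 -0.234]
 [-0.718  0.308 -0.624 -0.848]
 [ 0.02   0.905  0.424  0.65 ]
 [ 0.     0.     0.     1.   ]]
[[ 0.857  0.42  -0.299  0.254]
 [-0.515  0.68  -0.522 -0.647]
 [-0.016  0.601  0.799  0.982]
 [ 0.     0.     0.     1.   ]]
0.1 [[ 0.899 -0.439 -0.001]
 [-0.439 -0.899 -0.002]
 [ 0.     0.002 -1.   ]] 1.0007408692521338
```

View pics/scene0.png

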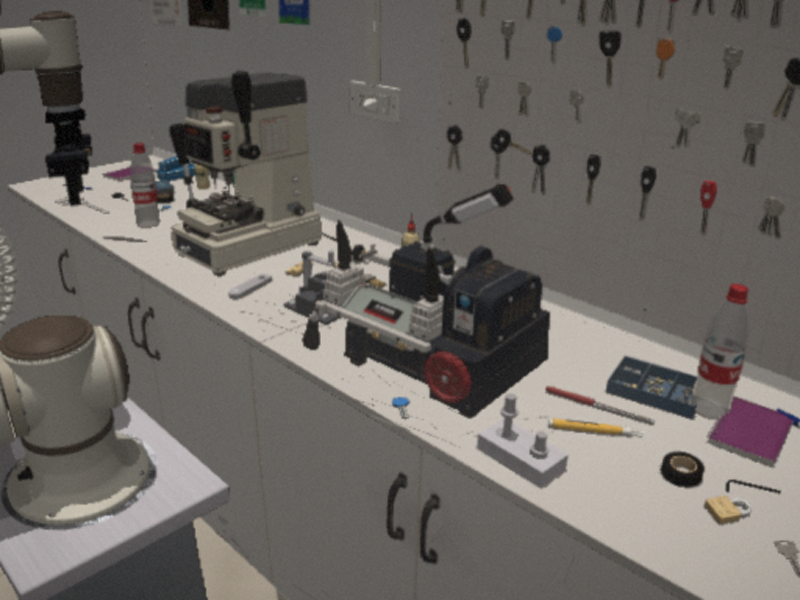

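View pics/side0.png

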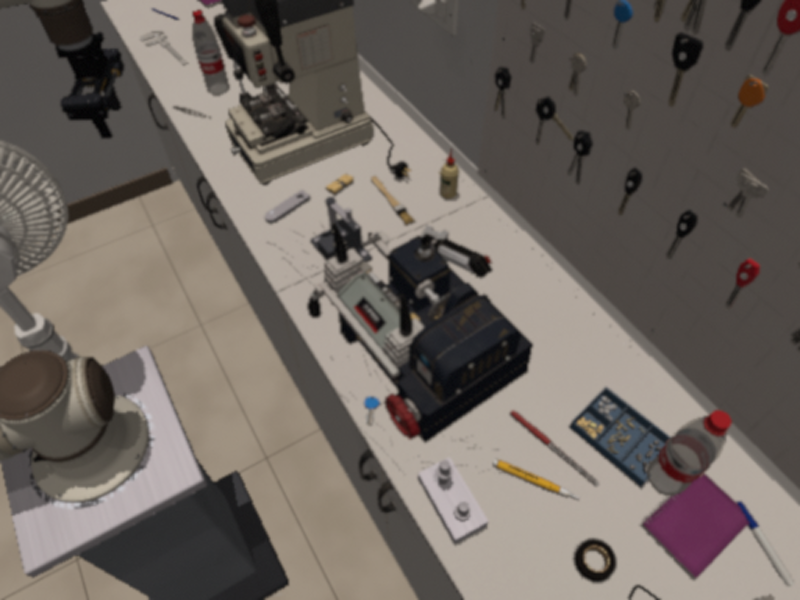

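The long pin is in the left rack hole, at about (510,410) in the scene view. The bar is at (288,207) in the side view, and the bracket at (340,235) is partly hidden by the key machine. Next I'll get rough positions.

Create /tmp/a.py:
```python
from h import *
def at(n,pts):
    X=np.load(n+'.npz')['X']
    for u,v in pts:
        u=int(u*.64);v=int(v*.64); q=X[v-1:v+2,u-1:u+2].reshape(-1,3); print(n,(u,v),np.round(np.nanmedian(q,0),3))
at('side',[(288,207),(268,217),(306,196),(445,466),(463,510),(430,470),(335,206),(337,240),(325,245)])
at('scene',[(250,286),(510,400),(540,437),(308,258),(300,300)])
s=np.load('side.npz');c=cv2.resize(s['px'][110:200,150:290,::-1],(800,514),interpolation=cv2.INTER_CUBIC);cv2.imwrite('pics/c1.png',c)
```

```bash
python3 /tmp/a.py
```

```text
side (184, 132) [0.545 0.351 0.012]
side (171, 138) [0.494 0.348 0.011]
side (195, 125) [0.595 0.363 0.011]
side (284, 298) [ 0.486 -0.378  0.095]
side (296, 326) [ 0.48  -0.441  0.061]
side (275, 300) [ 0.48  -0.351  0.029]
side (214, 131) [0.603 0.207 0.105]
side (215, 153) [0.522 0.023 0.214]
side (208, 156) [0.557 0.177 0.038]
scene (160, 183) [0.539 0.337 0.015]
scene (326, 256) [ 0.483 -0.382  0.093]
scene (345, 279) [ 0.479 -0.439  0.062]
scene (197, 165) [0.597 0.21  0.103]
scene (192, 192) [0.55  0.178 0.032]
```

View pics/c1.png

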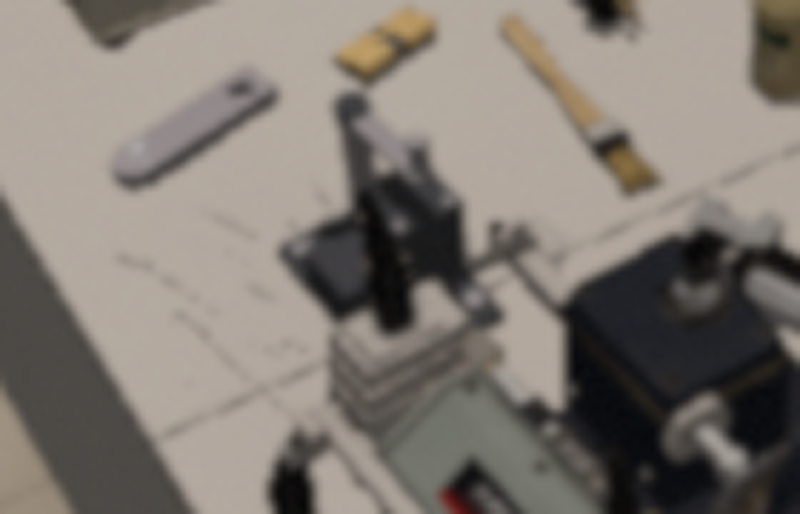

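The rows are not in the units I measure in: shifts go in shares of 0.8 m and turns go in shares of 360 degrees. I convert before sending: 0.318 m / 0.8 = 0.3975, 0.136 m / 0.8 = 0.17, -30 degrees / 360 = -0.0833.

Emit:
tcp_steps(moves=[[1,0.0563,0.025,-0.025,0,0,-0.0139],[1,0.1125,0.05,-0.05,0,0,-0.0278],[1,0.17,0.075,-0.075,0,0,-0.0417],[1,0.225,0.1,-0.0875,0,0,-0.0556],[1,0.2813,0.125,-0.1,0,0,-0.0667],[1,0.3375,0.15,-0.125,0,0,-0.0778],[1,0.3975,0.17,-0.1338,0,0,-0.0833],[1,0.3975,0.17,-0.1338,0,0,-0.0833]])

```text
refused: moves[0]: [1, 0.0563, 0.025, -0.025, 0, 0, -0.0139] is not of type 'number' (schema: type "number"). Nothing was moved.
```

I used the wrong layout. The manual says one flat list, 7 numbers to a row, no inner brackets; once more.

Emit:
tcp_steps(moves=[1,0.0563,0.025,-0.025,0,0,-0.0139,1,0.1125,0.05,-0.05,0,0,-0.0278,1,0.17,0.075,-0.075,0,0,-0.0417,1,0.225,0.1,-0.0875,0,0,-0.0556,1,0.2813,0.125,-0.1,0,0,-0.0667,1,0.3375,0.15,-0.125,0,0,-0.0778,1,0.3975,0.17,-0.1338,0,0,-0.0833,1,0.3975,0.17,-0.1338,0,0,-0.0833])

```text
time_s: 0.9
tcp_pos: [0.5026, 0.2971, 0.3306]
ee_rot: [[0.998, 0.066, 0.002], [0.066, -0.998, 0.0], [0.002, -0.0, -1.0]]
wrist_force: [0.6, 0.9, -1.1]
gripper_width: 0.995
gripper_force: 0.0
```

Run:
```python
from h import *
c=cap('wrist'); np.savez('w1.npz',X=cloud(c),px=c['pixels'],T=c['world_from_camera'],K=c['K'],D=c['distortion'])
cv2.imwrite('pics/w1.png',cv2.resize(c['pixels'][:,:,::-1],(800,600),interpolation=cv2.INTER_CUBIC))
print(np.round(c['world_from_camera'],3)); s=r.sense();print(s['tcp_pos'],np.round(s['ee_rot'],3))
```

```text
[[ 0.065  0.962  0.266  0.577]
 [-0.998  0.063  0.017  0.301]
 [-0.    -0.267  0.964  0.493]
 [ 0.     0.     0.     1.   ]]
[0.50258069 0.29717212 0.33006589] [[ 0.998  0.065  0.001]
 [ 0.065 -0.998 -0.   ]
 [ 0.001  0.    -1.   ]]
```

View pics/w1.png

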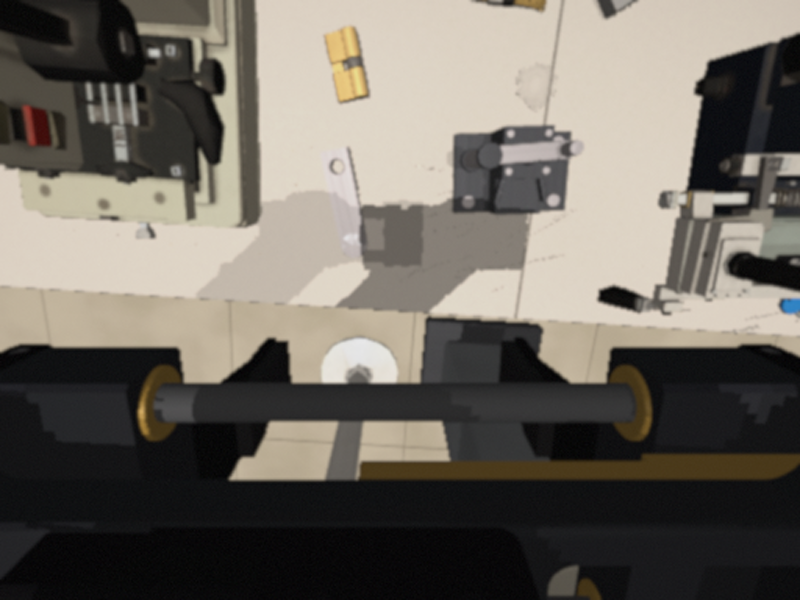

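The wrist view shows the bar near (345,200), with its hole at (337,165). The bracket is at (515,165), the post at about (488,153) and the keeper knob at about (573,148), so the keeper is closed. I'll enlarge this area to read edges.

Run:
```python
from h import *
s=np.load('w1.npz');c=cv2.resize(s['px'][75:175,200:385,::-1],(740,400),interpolation=cv2.INTER_CUBIC);cv2.imwrite('pics/c2.png',c)
X=s['X']
# bar top points
m=(X[...,2]>.006)&(X[...,2]<.018)&(X[...,0]>.46)&(X[...,0]<.63)&(X[...,1]>.32)&(X[...,1]<.39)
P=X[m][:,:2].astype(np.float32);print(len(P),np.median(X[m][:,2]),cv2.minAreaRect(P),P.mean(0),P.min(0),P.max(0))
for lo,hi,n in [(.036,.044,'block'),(.062,.070,'lug'),(.096,.112,'keeper'),(.122,.135,'knob')]:
    m=(X[...,2]>lo)&(X[...,2]<hi)&(X[...,0]>.5)&(X[...,0]<.68)&(X[...,1]>.1)&(X[...,1]<.24)
    P=X[m][:,:2].astype(np.float32);print(n,len(P),np.median(X[m][:,2]),cv2.minAreaRect(P),P.mean(0))
```

```text
1146 0.011983117741419053 ((0.5453505516052246, 0.3548438847064972), (0.11890000849962234, 0.030180322006344795), 14.393755912780762) [0.54691374 0.35499275] [0.48778492 0.32950616] [0.6064212  0.38286212]
block 622 0.040111650444256214 ((0.5838086605072021, 0.18649901449680328), (0.09431356191635132, 0.053059570491313934), 35.06927490234375) [0.5690934  0.17385957]
lug 699 0.06621509679007298 ((0.6078271865844727, 0.1912929266691208), (0.04786840081214905, 0.07802601158618927), 5.882184982299805) [0.60998523 0.17787263]
keeper 725 0.1054481355983658 ((0.6046009063720703, 0.19086462259292603), (0.020623985677957535, 0.08198986202478409), 5.328924655914307) [0.60518414 0.19491556]
knob 89 0.12854635270367026 ((0.6109302639961243, 0.1558121144771576), (0.011842073872685432, 0.011155999265611172), 63.87823486328125) [0.6105715 0.1565525]
```

View pics/c2.png

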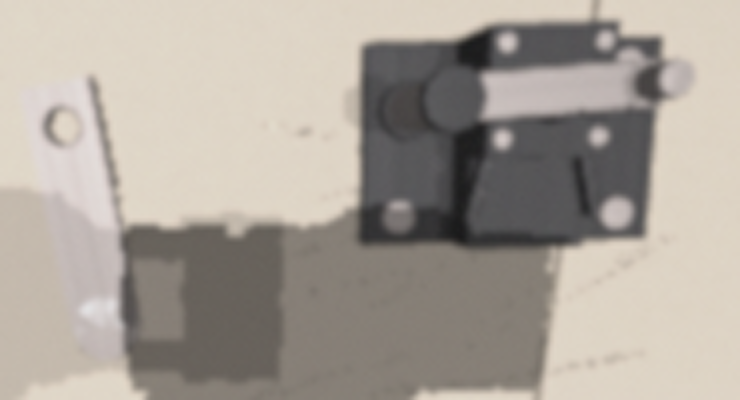

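Create fit.py:
```python
from h import *
from scipy.optimize import least_squares
def fitbr(X):
    sel=lambda lo,hi:(X[...,2]>lo)&(X[...,2]<hi)&(X[...,0]>.5)&(X[...,0]<.7)&(X[...,1]>.1)&(X[...,1]<.26)
    best=None
    L=X[sel(.063,.0695)][:,:2]; B=X[sel(.0375,.0425)][:,:2]
    def loss(p,full=False):
        c,s=np.cos(p[2]),np.sin(p[2])
        t=lambda Q:(Q-p[:2])@np.array([[c,-s],[s,c]])
        out=[]
        l=t(L);l=l[(l[:,1]<.03)]; b=t(B); b=b[(b[:,1]<.03)]
        # extents via robust percentiles
        e=[np.percentile(l[:,0],1)+.0197,np.percentile(l[:,0],99)-.0277,np.percentile(l[:,1],1)+.0232,np.percentile(b[:,0],1)+.0557,np.percentile(b[:,1],1)+.0232]
        # straight-edge residual: band maxima
        for k in np.linspace(-.018,.016,6):
            q=l[abs(l[:,1]-k)<.004]; 
            if len(q)>8: e+= [q[:,0].max()-.0278]
            q=b[abs(b[:,1]-k)<.004]
            if len(q)>8: e+=[q[:,0].min()+.0558]
        for k in np.linspace(-.014,.022,6):
            q=l[abs(l[:,0]-k)<.004]
            if len(q)>8: e+=[q[:,1].min()+.0233]
        return np.array(e)*1e3
    best=None
    for y in np.radians([0,4,8,12]):
        f=lambda p:(np.abs(loss(p))**1.2).sum() if 0 else np.array(loss(p))
        from scipy.optimize import minimize
        g=minimize(lambda p:np.abs(np.clip(f([p[0]/1e3,p[1]/1e3,np.radians(p[2])]),-6,6)).sum(),[604,180-8,np.degrees(y)],method='Nelder-Mead',options=dict(initial_simplex=None,maxiter=800))
        if best is None or g.fun<best.fun: best=g
    p=[best.x[0]/1e3,best.x[1]/1e3,np.radians(best.x[2])]
    return best.x,best.fun,np.round(loss(p),1)
if __name__=='__main__':
    X=np.load('w1.npz')['X']
    print(fitbr(X))
    m=(X[...,2]>.101)&(X[...,2]<.110)&(X[...,0]>.55)&(X[...,0]<.66)&(X[...,1]>.13)&(X[...,1]<.26)
    P=X[m][:,:2]
    # arm centre line by bands in y
    for y in np.arange(.145,.245,.006):
        q=P[abs(P[:,1]-y)<.003]
        if len(q): print(round(y,3),len(q),np.round([q[:,0].min(),q[:,0].max(),q[:,0].mean()],4))
    print(P[:,1].min(),P[:,1].max())
    for n in ['scene','side']:
        X=np.load(n+'.npz')['X']; m=(X[...,2]>.1265)&(X[...,2]<.132)&(X[...,0]>.55)&(X[...,0]<.66)&(X[...,1]>.13)&(X[...,1]<.26);print(n,m.sum(),X[m].mean(0))
        for z0,z1,yy,n2 in [(.092,.1,-.38,'long'),(.058,.066,-.44,'short')]:
            m=(X[...,2]>z0)&(X[...,2]<z1)&(abs(X[...,0]-.483)<.03)&(abs(X[...,1]-yy)<.02);print(n2,m.sum(),X[m].mean(0),X[m].min(0),X[m].max(0))
        m=(X[...,2]>.026)&(X[...,2]<.030)&(abs(X[...,0]-.483)<.07)&(abs(X[...,1]+.41)<.1);print('rack',m.sum(),cv2.minAreaRect(X[m][:,:2].astype(np.float32)))
```

```bash
python3 fit.py
```

```text
(array([605.57155306, 175.96597237,   5.09609076]), np.float64(9.131643398876324), array([-0.2, -0.2,  0. ,  0.4,  0.4, -0.1,  0.3, -0. ,  0.4,  0. ,  0.6,
       -1.1,  0.8, -1. ,  0.9, -0.7,  1. ,  0. , -0.8, -0.3, -0. ]))
0.151 8 [0.6038 0.618  0.6079]
0.157 22 [0.6023 0.6178 0.6091]
0.163 60 [0.6018 0.6176 0.6099]
0.169 54 [0.6013 0.6172 0.6086]
0.175 53 [0.5997 0.6155 0.6083]
0.181 60 [0.5994 0.6151 0.6074]
0.187 51 [0.599  0.6133 0.6061]
0.193 56 [0.5973 0.613  0.6054]
0.199 55 [0.5969 0.6126 0.6047]
0.205 55 [0.5964 0.611  0.6037]
0.211 50 [0.5947 0.6106 0.6029]
0.217 61 [0.5917 0.6109 0.6018]
0.223 74 [0.5914 0.6121 0.6012]
0.229 54 [0.5925 0.6104 0.6015]
0.1497648522036027 0.2316080552903947
scene 9 [0.60971505 0.15342349 0.12941924]
long 29 [ 0.48581179 -0.37970772  0.09619229] [ 0.4778687  -0.38586661  0.0927153 ] [ 0.49483343 -0.37309254  0.09848601]
short 35 [ 0.48258414 -0.43984516  0.06191716] [ 0.47618112 -0.4477539   0.05800144] [ 0.49197106 -0.433456    0.06549996]
rack 616 ((0.48592841625213623, -0.408731609582901), (0.12307733297348022, 0.06415301561355591), 86.88571166992188)
side 5 [0.60681111 0.15515963 0.12925581]
long 38 [ 0.48675216 -0.37665501  0.09553251] [ 0.47981642 -0.3842614   0.09233851] [ 0.49375869 -0.36936485  0.09953598]
short 34 [ 0.4828359  -0.43699333  0.06134612] [ 0.47524296 -0.44362743  0.0580254 ] [ 0.49107488 -0.43013057  0.06582279]
rack 713 ((0.4851871728897095, -0.406629741191864), (0.12174970656633377, 0.06068047881126404), 86.09730529785156)
```

Depth fits the known sizes well:

| Item | Position (m) | Yaw |
|---|---|---|
| Bar | centre (0.545, 0.355) | 14.4° |
| Bracket | (0.606, 0.176) | about 5–7° |
| Keeper knob | (0.611, 0.156) | – |
| Long pin | (0.486, -0.378) | – |

I'll pinch the keeper knob first.

Scaled: 0.148 m / 0.8 = 0.185, 0.07 m / 0.8 = 0.0875, 64 degrees / 360 = 0.1778.

Emit:
tcp_steps(moves=[0.5,0.015,0.025,0.0125,0,0,0.0222,0.5,0.0313,0.05,0.025,0,0,0.0444,0.5,0.05,0.075,0.05,0,0,0.0667,0.5,0.0688,0.1,0.0625,0,0,0.0889,0.5,0.0875,0.125,0.075,0,0,0.1111,0.5,0.1,0.15,0.1,0,0,0.1333,0.5,0.1125,0.1688,0.1125,0,0,0.1556,0.5,0.1238,0.185,0.125,0,0,0.1778])

```text
time_s: 1.75
tcp_pos: [0.6087, 0.1594, 0.2277]
ee_rot: [[0.495, -0.869, -0.003], [-0.869, -0.495, -0.001], [-0.001, 0.003, -1.0]]
wrist_force: [0.3, -0.2, 0.2]
gripper_width: 0.507
gripper_force: 0.0
```

Emit:
tcp_steps(moves=[0.5,0,0,0,0,0,0.0222,0.5,0,0,0.0125,0,0,0.0444,0.5,0,0,0.0188,0,0,0.0603,0.5,0,0,0.0188,0,0,0.0603])

```text
time_s: 2.15
tcp_pos: [0.608, 0.16, 0.2126]
ee_rot: [[0.145, -0.989, -0.004], [-0.989, -0.145, -0.001], [0.001, 0.004, -1.0]]
wrist_force: [-0.2, 0.6, -0.4]
gripper_width: 0.5
gripper_force: 0.0
```

Run:
```python
from h import *
s=r.sense();R=np.array(s['ee_rot']);print(s['joints'],s['tcp_pos'],'yaw',np.degrees(np.arctan2(R[1,0],R[0,0])),totool(np.array([.611,.156,.110])-s['tcp_pos']))
X=np.load('side.npz')['X'];Y=np.load('scene.npz')['X'];A=np.concatenate([X.reshape(-1,3),Y.reshape(-1,3)])
m=(A[:,0]>.36)&(A[:,0]<.85)&(A[:,1]<.16)&(A[:,1]>-.3)&(A[:,2]>.03);A=A[m]
for y in np.arange(-.3,.15,.05):
    print(round(y,2),[ (int(1000*q[:,2].max()) if len(q:=A[(abs(A[:,1]-y-.025)<.025)&(abs(A[:,0]-x-.025)<.025)]) else 0) for x in np.arange(.35,.85,.05)])
```

```text
[ 2.94472348e+01  2.28948298e+01  3.36145845e-01 -4.92191288e-02
 -6.76536069e+01 -2.10904832e+01] [0.60798715 0.16001595 0.21259598] yaw -81.66198251487272 [ 0.00434955 -0.0027826   0.10258888]
-0.3 [0, 0, 127, 204, 209, 208, 206, 115, 0, 0]
-0.25 [0, 0, 120, 208, 210, 348, 224, 113, 0, 0]
-0.2 [0, 0, 103, 246, 182, 329, 229, 0, 0, 0]
-0.15 [0, 0, 103, 125, 171, 301, 189, 100, 0, 0]
-0.1 [0, 0, 104, 126, 183, 259, 224, 101, 0, 0]
-0.05 [0, 0, 140, 152, 184, 190, 189, 153, 0, 0]
-0.0 [0, 0, 155, 248, 183, 184, 0, 0, 0, 0]
0.05 [0, 0, 48, 0, 162, 0, 0, 0, 0, 0]
0.1 [0, 0, 0, 0, 69, 125, 0, 0, 0, 0]
```

Scaled: 0.1025 m / 0.8 = 0.1281, 0.0043 m / 0.8 = 0.0054.

Emit:
tcp_steps(moves=[0.5,0.0054,-0.0035,0.0375,0,0,0,0.5,0.0054,-0.0035,0.075,0,0,0,0.5,0.0054,-0.0035,0.1063,0,0,0,0.5,0.0054,-0.0035,0.1281,0,0,0,0.5,0.0054,-0.0035,0.1281,0,0,0,0,0.0054,-0.0035,0.1281,0,0,0,0,0.0054,-0.0035,0.1281,0,0,0,0,0.0054,-0.0035,0.1281,0,0,0])

```text
time_s: 2.95
tcp_pos: [0.6133, 0.156, 0.1136]
ee_rot: [[0.145, -0.989, 0.002], [-0.989, -0.145, 0.001], [-0.001, -0.003, -1.0]]
wrist_force: [-0.2, 0.3, -0.1]
gripper_width: 0.31
gripper_force: 0.0
```

Emit:
tcp_steps(moves=[0,0,0,0,0,0,0,0,0,0,0,0,0,0])

```text
time_s: 3.15
tcp_pos: [0.6125, 0.1554, 0.1127]
ee_rot: [[0.144, -0.99, 0.0], [-0.99, -0.144, 0.0], [-0.0, -0.0, -1.0]]
wrist_force: [-0.8, -0.3, 1.3]
gripper_width: 0.129
gripper_force: 11.9
```

Scaled: -0.035 m / 0.8 = -0.0438, -0.0268 m / 0.8 = -0.0335, -32 degrees / 360 = -0.0889.

Emit:
tcp_steps(moves=[0,0,0,0,0,0,0,0,-0.0008,-0.0115,0,0,0,-0.0222,0,-0.0033,-0.0228,0,0,0,-0.0444,0,-0.0071,-0.0335,0,0,0,-0.0667,0,-0.0125,-0.0438,0,0,0,-0.0889])

```text
time_s: 3.65
tcp_pos: [0.6455, 0.1716, 0.1126]
ee_rot: [[0.651, -0.759, -0.001], [-0.759, -0.651, 0.001], [-0.002, -0.0, -1.0]]
wrist_force: [-4.4, 3.5, 3.9]
gripper_width: 0.122
gripper_force: 30.0
```

Scaled: -0.0593 m / 0.8 = -0.0741, -0.0547 m / 0.8 = -0.0684, -64 degrees / 360 = -0.1778.

Emit:
tcp_steps(moves=[0,-0.0008,-0.0115,0,0,0,-0.0222,0,-0.0033,-0.0228,0,0,0,-0.0444,0,-0.0071,-0.0335,0,0,0,-0.0667,0,-0.0125,-0.0438,0,0,0,-0.0889,0,-0.0193,-0.053,0,0,0,-0.1111,0,-0.0273,-0.0613,0,0,0,-0.1333,0,-0.0364,-0.0684,0,0,0,-0.1556,0,-0.0464,-0.0741,0,0,0,-0.1778])

```text
time_s: 4.45
tcp_pos: [0.6656, 0.2374, 0.1126]
ee_rot: [[0.968, 0.252, -0.003], [0.252, -0.968, -0.001], [-0.003, 0.0, -1.0]]
wrist_force: [-4.6, 0.4, 4.5]
gripper_width: 0.118
gripper_force: 30.0
```

Emit:
tcp_steps(moves=[0,0,0,0,0,0,0,0.3,0,0,0,0,0,0,0.3,0,0,0,0,0,0,0.4,0,0,-0.05,0,0,0,0.7,0,0,-0.1,0,0,0,0.7,0,0,-0.15,0,0,0,0.7,0,0,-0.15,0,0,0])

```text
time_s: 5.15
tcp_pos: [0.6706, 0.2378, 0.2401]
ee_rot: [[0.969, 0.247, 0.014], [0.247, -0.969, 0.005], [0.015, -0.002, -1.0]]
wrist_force: [-0.2, -0.4, 0.1]
gripper_width: 0.573
gripper_force: 0.0
```

Run:
```python
from h import *
s=r.sense();R=np.array(s['ee_rot']);print(s['joints'],s['tcp_pos'],'yaw',np.degrees(np.arctan2(R[1,0],R[0,0])))
y=np.radians(14.4);g=np.array([.5454,.3548])-.04*np.array([np.cos(y),np.sin(y)]);print(g,totool(np.array([*g,.004])-s['tcp_pos']))
```

```text
[ 32.57686875  29.72112102  15.29197342   0.17816671 -74.73935848
  71.68626943] [0.67061718 0.23777074 0.24013441] yaw 14.308068985640904
[0.50665667 0.3448524 ] [-0.13587292 -0.1438821   0.23440452]
```

Scaled: -0.13 m / 0.8 = -0.1625, -0.07 m / 0.8 = -0.0875.

Emit:
tcp_steps(moves=[0.7,-0.0438,-0.0438,0,0,0,0,0.7,-0.0875,-0.0875,-0.0375,0,0,0,0.7,-0.125,-0.125,-0.075,0,0,0,0.7,-0.1625,-0.15,-0.1125,0,0,0,0.7,-0.1625,-0.15,-0.1125,0,0,0,0.7,-0.1625,-0.15,-0.1125,0,0,0])

```text
time_s: 5.75
tcp_pos: [0.511, 0.322, 0.3235]
ee_rot: [[0.969, 0.249, 0.002], [0.249, -0.969, 0.003], [0.003, -0.002, -1.0]]
wrist_force: [-0.0, -0.7, -0.3]
gripper_width: 0.701
gripper_force: 0.0
```

Run:
```python
from h import *
from fit import fitbr
c=cap('wrist');X=cloud(c); np.savez('w2.npz',X=X,px=c['pixels'])
cv2.imwrite('pics/w2.png',cv2.resize(c['pixels'][60:200,200:470,::-1],(800,415),interpolation=cv2.INTER_CUBIC))
m=(X[...,2]>.006)&(X[...,2]<.018)&(X[...,0]>.46)&(X[...,0]<.63)&(X[...,1]>.32)&(X[...,1]<.39)
print('bar',cv2.minAreaRect(X[m][:,:2].astype(np.float32)))
print(fitbr(X)); s=r.sense();print(s['tcp_pos'],s['ee_rot'])
for n in ['w1','w2','side','scene']:
    A=np.load(n+'.npz')['X'].reshape(-1,3); A=A[(A[:,0]>.44)&(A[:,0]<.64)&(A[:,1]>.04)&(A[:,1]<.14)&(A[:,2]>.1)]
    print(n)
    for y in np.arange(.04,.14,.02): print(round(y,2),[ (int(1000*q[:,2].max()) if len(q:=A[(abs(A[:,1]-y-.01)<.01)&(abs(A[:,0]-x-.01)<.01)]) else 0) for x in np.arange(.44,.64,.02)])
```

```text
bar ((0.5454396605491638, 0.3553920388221741), (0.11816424876451492, 0.029249116778373718), 14.053407669067383)
(array([605.36739285, 175.87420291,   4.87635727]), np.float64(4.165373197046344), array([ 0.2, -0.1,  0.1,  0.1,  0.9,  0.2,  0. ,  0.2,  0. ,  0.1,  0.1,
        0.2,  0.1, -0.1, -0.1,  0. , -0.1, -0.6, -0.1, -0.5,  0. , -0.3,
        0.1]))
[0.51123689 0.32129959 0.3217139 ] [[ 9.68926538e-01  2.47348601e-01 -1.80299841e-04]
 [ 2.47348654e-01 -9.68926466e-01  3.82064824e-04]
 [-8.01940883e-05 -4.14789670e-04 -9.99999911e-01]]
w1
0.04 [0, 0, 129, 138, 148, 154, 139, 163, 163, 0]
0.06 [0, 0, 0, 0, 0, 0, 0, 0, 0, 0]
0.08 [0, 0, 0, 0, 0, 0, 0, 0, 0, 0]
0.1 [0, 0, 0, 0, 0, 0, 0, 0, 0, 0]
0.12 [0, 0, 0, 0, 0, 0, 0, 0, 0, 0]
w2
0.04 [0, 0, 0, 137, 154, 153, 148, 163, 163, 0]
0.06 [0, 0, 0, 0, 0, 0, 0, 0, 0, 0]
0.08 [0, 0, 0, 0, 0, 0, 0, 0, 0, 0]
0.1 [0, 0, 0, 0, 0, 0, 0, 0, 0, 0]
0.12 [0, 0, 0, 0, 0, 0, 0, 0, 0, 0]
side
0.04 [0, 0, 134, 0, 0, 151, 102, 165, 164, 0]
0.06 [0, 0, 0, 0, 0, 0, 0, 0, 0, 0]
0.08 [0, 0, 0, 0, 0, 0, 0, 0, 0, 0]
0.1 [0, 0, 0, 0, 0, 0, 0, 0, 0, 0]
0.12 [0, 0, 0, 0, 0, 0, 0, 0, 0, 0]
scene
0.04 [0, 0, 119, 0, 0, 0, 0, 166, 163, 0]
0.06 [0, 0, 0, 0, 0, 0, 0, 0, 0, 0]
0.08 [0, 0, 0, 0, 0, 0, 0, 0, 0, 0]
0.1 [0, 0, 0, 0, 0, 0, 0, 0, 0, 0]
0.12 [0, 0, 0, 0, 0, 0, 0, 0, 0, 0]
```

View pics/w2.png

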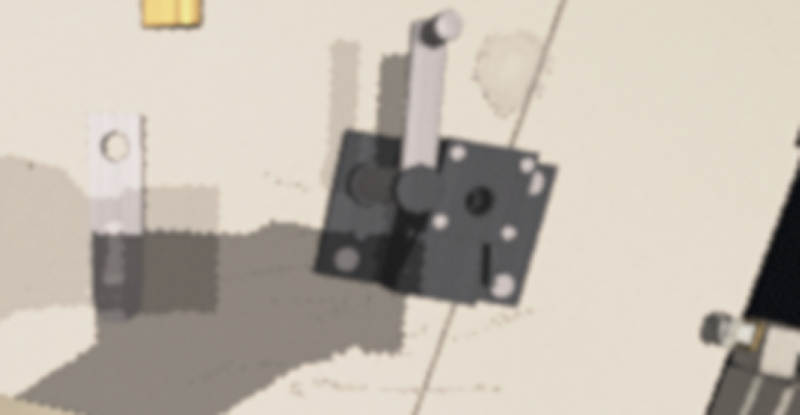

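The keeper is open and clear. The hole shows at (480,200) in the crop, and the bar's hole is at its far end. Now I'll grasp the bar.

Run:
```python
from h import *
c=capture('wrist') 
uv=np.array([[[200+480*270/800,60+200*140/415]]]);p=cv2.undistortPoints(uv,np.array(c['K']),np.array(c['distortion']))[0,0]
T=np.array(c['world_from_camera']);d=T[:3,:3]@np.array([p[0],-p[1],-1]);o=T[:3,3];print('hole',o+d*(.066-o[2])/d[2])
```

```text
hole [0.60496949 0.17458658 0.066     ]
```

Emit:
tcp_steps(moves=[0.7,0.0019,-0.0306,0.0625,0,0,0,0.7,0.0019,-0.0306,0.125,0,0,0,0.7,0.0019,-0.0306,0.1875,0,0,0,0.7,0.0019,-0.0306,0.25,0,0,0,0.7,0.0019,-0.0306,0.3125,0,0,0,0.7,0.0019,-0.0306,0.3625,0,0,0,0.7,0.0019,-0.0306,0.3813,0,0,0,0.7,0.0019,-0.0306,0.3813,0,0,0])

```text
time_s: 6.65
tcp_pos: [0.5053, 0.3417, 0.0114]
ee_rot: [[0.97, 0.245, -0.008], [0.244, -0.97, -0.008], [-0.009, 0.006, -1.0]]
wrist_force: [0.4, -0.7, 0.7]
gripper_width: 0.7
gripper_force: 0.0
```

Emit:
tcp_steps(moves=[0.7,0,0,0,0,0,0,0.7,0,0,0,0,0,0])

```text
time_s: 6.85
tcp_pos: [0.508, 0.3457, 0.0181]
ee_rot: [[0.969, 0.246, 0.002], [0.246, -0.969, 0.002], [0.002, -0.001, -1.0]]
wrist_force: [0.1, 0.6, 0.2]
gripper_width: 0.705
gripper_force: 0.0
```

```bash
python3 -c "
from h import *
s=r.sense();print(s['tcp_pos'],totool(np.array([.5066,.3454,.004])-s['tcp_pos']))"
```

```text
[0.50803137 0.34574328 0.01809569] [-1.50160546e-03 -4.52924092e-06  1.40925587e-02]
```

Scaled: 0.014 m / 0.8 = 0.0175, 0.007 m / 0.8 = 0.0088.

Emit:
tcp_steps(moves=[0.7,-0.0019,0,0.0088,0,0,0,0.7,-0.0019,0,0.0175,0,0,0,0.7,-0.0019,0,0.0175,0,0,0,0,-0.0019,0,0.0175,0,0,0,0,-0.0019,0,0.0175,0,0,0,0,-0.0019,0,0.0175,0,0,0,0,-0.0019,0,0.0175,0,0,0,0,-0.0019,0,0.0175,0,0,0])

```text
time_s: 7.65
tcp_pos: [0.5054, 0.3451, 0.0032]
ee_rot: [[0.969, 0.247, 0.0], [0.247, -0.969, 0.0], [0.0, -0.0, -1.0]]
wrist_force: [0.1, -1.1, 1.5]
gripper_width: 0.34
gripper_force: 30.0
```

Emit:
tcp_steps(moves=[0,0,0,0,0,0,0,0,0,0,0,0,0,0])

```text
time_s: 7.85
tcp_pos: [0.5054, 0.3451, 0.0032]
ee_rot: [[0.969, 0.247, 0.0], [0.247, -0.969, 0.0], [0.0, -0.0, -1.0]]
wrist_force: [-1.4, 0.7, 0.2]
gripper_width: 0.341
gripper_force: 30.0
```

Scaled: 0.1617 m / 0.8 = 0.2021, -0.1077 m / 0.8 = -0.1346, 9.4 degrees / 360 = 0.0261.

Emit:
tcp_steps(moves=[0,0,0,-0.0375,0,0,0,0,0,0,-0.075,0,0,0,0,-0.0225,0.0338,-0.1213,0,0,0.0056,0,-0.05,0.075,-0.1213,0,0,0.0111,0,-0.0788,0.1175,-0.1213,0,0,0.0167,0,-0.1063,0.1588,-0.1213,0,0,0.0222,0,-0.1346,0.2021,-0.1213,0,0,0.0261,0,-0.1346,0.2021,-0.1213,0,0,0.0261])

```text
time_s: 8.65
tcp_pos: [0.4367, 0.1566, 0.0991]
ee_rot: [[0.997, 0.08, -0.006], [0.08, -0.997, -0.003], [-0.006, 0.003, -1.0]]
wrist_force: [-0.4, -0.2, -2.0]
gripper_width: 0.337
gripper_force: 30.0
```

Emit:
tcp_steps(moves=[0,0,0,0,0,0,0,0,0,0,0,0,0,0])

```text
time_s: 8.85
tcp_pos: [0.4415, 0.1624, 0.1002]
ee_rot: [[0.996, 0.086, 0.001], [0.086, -0.996, 0.001], [0.001, -0.0, -1.0]]
wrist_force: [-0.7, 1.0, -3.2]
gripper_width: 0.339
gripper_force: 30.0
```

Run:
```python
from h import *
c=cap('wrist');X=cloud(c); np.savez('w3.npz',X=X,px=c['pixels'])
cv2.imwrite('pics/w3.png',cv2.resize(c['pixels'][:,:,::-1],(640,480)))
for n in ['w1','w2','side']:
    A=np.load(n+'.npz')['X'].reshape(-1,3);A=A[(A[:,0]>.38)&(A[:,0]<.58)&(A[:,2]>.095)&(A[:,1]<.14)&(A[:,1]>-.1)];print(n,A[:,1].max())
m=(X[...,2]>.098)&(X[...,2]<.125)&(X[...,0]>.44)&(X[...,0]<.56)
P=X[m];print(len(P),np.median(P[:,2]),cv2.minAreaRect(P[:,:2].astype(np.float32)),P[:,0].max())
s=r.sense();print(s['tcp_pos'],s['ee_rot'][:2])
```

```text
w1 0.05644803437134527
w2 0.05693565275855739
side 0.051329781146728704
15368 0.10870332399983183 ((0.4994066059589386, 0.09947996586561203), (0.10478749871253967, 0.18629445135593414), 7.757401466369629) 0.5598049554979694
[0.44153926 0.16259596 0.10005943] [[ 9.96289154e-01  8.60676905e-02  5.24143677e-04]
 [ 8.60674824e-02 -9.96289226e-01  4.07495693e-04]]
```

View pics/w3.png

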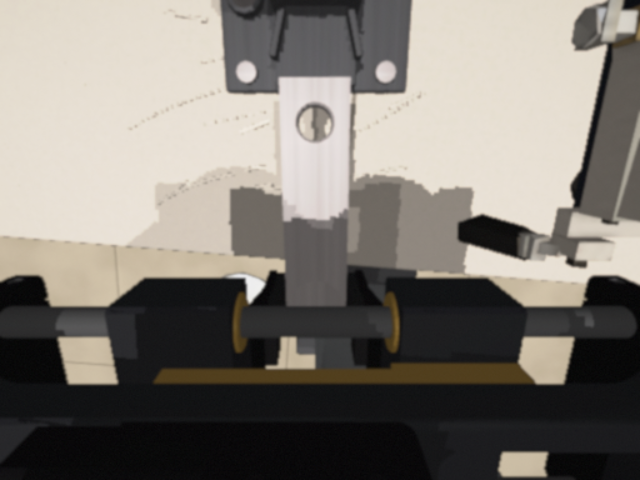

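Create br.py:
```python
from h import *
O=np.array([.6053,.1757]);Y=np.radians(4.9);Rb=np.array([[np.cos(Y),-np.sin(Y)],[np.sin(Y),np.cos(Y)]])
def tob(P): return (np.asarray(P)[...,:2]-O)@Rb
```

Run:
```python
from br import *
X=np.load('w3.npz')['X'];B=tob(X)
m=(X[...,2]>.10)&(X[...,2]<.118)&(abs(B[...,1])<.025)&(B[...,0]>-.16)&(B[...,0]<-.04)
for x in np.arange(-.135,-.05,.008):
    q=B[m&(abs(B[...,0]-x)<.002)]; z=X[m&(abs(B[...,0]-x)<.002)][:,2]
    if len(q): print(round(x,3),np.round(1e3*np.array([*np.percentile(q[:,1],[1,99]),q[:,1].mean(),np.median(z)]),1))
print('end',np.percentile(B[m][:,0],99.5))
m=(abs(X[...,2]-.040)<.003)&(B[...,0]>-.07)&(B[...,0]<-.04)&(abs(B[...,1])<.04)
q=B[m]
for x in (-.054,-.050,-.046,-.042):
    k=q[abs(q[:,0]-x)<.002]; print('block',x,len(k),k[:,1].min(),k[:,1].max())
s=r.sense();print(tob(s['tcp_pos']))
```

```text
-0.135 [-14.2  15.2   0.6 108.8]
-0.127 [-14.   15.    0.5 108.8]
-0.119 [-14.4  15.3   0.4 108.8]
-0.111 [-14.3  15.2   0.4 108.7]
-0.103 [-14.1  15.    0.4 108.6]
-0.095 [-13.9  15.3   0.7 108.5]
-0.087 [-14.3  15.1   0.4 108.4]
-0.079 [-14.1  15.4   0.6 108.4]
-0.071 [-13.8  15.2   0.5 108.2]
-0.063 [-14.2  15.5   0.6 108.2]
end -0.06384171410760978
block -0.054 25 -0.02293083272907667 0.023242269221166876
block -0.05 346 -0.02284800756508666 0.023040146650518088
block -0.046 368 -0.02331835795977246 0.02357332168822257
block -0.042 378 -0.0260048264717638 0.026182374296194362
[-0.16428155  0.00093179]
```

Scaled: 0.0535 m / 0.8 = 0.0669, 0.0005 m / 0.8 = 0.0006.

Emit:
tcp_steps(moves=[0,0,0.0006,0.025,0,0,0,0,0,0.0006,0.05,0,0,0,0,0,0.0006,0.0669,0,0,0,0,0,0.0006,0.0669,0,0,0,0,0,0.0006,0.0669,0,0,0])

```text
time_s: 9.4
tcp_pos: [0.4415, 0.162, 0.0465]
ee_rot: [[0.996, 0.087, 0.0], [0.087, -0.996, -0.0], [0.0, 0.0, -1.0]]
wrist_force: [0.1, 0.7, -1.9]
gripper_width: 0.339
gripper_force: 30.0
```

Emit:
tcp_steps(moves=[0,0.0125,0,0,0,0,0,0,0.025,0,0,0,0,0,0,0.0375,0,0,0,0,0,0,0.05,0,0,0,0,0,0,0.0563,0,0,0,0,0,0,0.0625,0,0,0,0,0,0,0.0625,0,0,0,0,0])

```text
time_s: 10.1
tcp_pos: [0.4914, 0.1655, 0.0465]
ee_rot: [[0.996, 0.085, 0.0], [0.085, -0.996, 0.0], [0.0, -0.0, -1.0]]
wrist_force: [-0.2, -0.5, -2.1]
gripper_width: 0.338
gripper_force: 30.0
```

Scaled: 0.029 m / 0.8 = 0.0363, 0.026 m / 0.8 = 0.0325.

Emit:
tcp_steps(moves=[0,0.0088,0,0.0006,0,0,0,0,0.0175,0,0.0013,0,0,0,0,0.0263,0,0.0013,0,0,0,0,0.0325,0,0.0013,0,0,0,0,0.0363,0,0.0013,0,0,0,0,0.0363,0,0.0013,0,0,0])

```text
time_s: 10.7
tcp_pos: [0.5201, 0.168, 0.0455]
ee_rot: [[0.996, 0.085, 0.0], [0.085, -0.996, 0.0], [0.0, -0.0, -1.0]]
wrist_force: [-1.4, -0.5, -2.0]
gripper_width: 0.339
gripper_force: 30.0
```

Emit:
tcp_steps(moves=[0,0.0013,0,0,0,0,0,0,0.0025,0,0,0,0,0,0,0.0038,0,0,0,0,0,0,0.0038,0,0,0,0,0])

```text
time_s: 11.1
tcp_pos: [0.5228, 0.1683, 0.0456]
ee_rot: [[0.996, 0.086, 0.0], [0.086, -0.996, 0.0], [0.0, -0.0, -1.0]]
wrist_force: [0.1, -1.3, -1.8]
gripper_width: 0.343
gripper_force: 30.0
```

```bash
python3 -c "
from br import *
s=r.sense();print(tob(s['tcp_pos']))"
```

```text
[-0.08284051 -0.00032648]
```

Emit:
tcp_steps(moves=[0,0.001,0,0,0,0,0,0,0.002,0,0,0,0,0,0,0.002,0,0,0,0,0])

```text
time_s: 11.4
tcp_pos: [0.523, 0.168, 0.0451]
ee_rot: [[0.996, 0.085, -0.003], [0.085, -0.996, -0.001], [-0.003, 0.001, -1.0]]
wrist_force: [-4.1, 1.4, -2.1]
gripper_width: 0.342
gripper_force: 30.0
```

Emit:
tcp_steps(moves=[0,0.001,0,0,0,0,0,0,0.002,0,0,0,0,0,0,0.002,0,0,0,0,0], only="tcp|force")

```text
tcp_pos: [0.5231, 0.1677, 0.0446]
wrist_force: [-7.1, 1.6, -0.9]
gripper_force: 30.0
```

The bar met the stop (x force -7 N). I'll lower it onto the slot floor and release.

The rows are not in the units I measure in: shifts go in shares of 0.8 m and turns go in shares of 360 degrees. I convert before sending: -0.002 m / 0.8 = -0.0025, 0.0014 m / 0.8 = 0.0018.

Emit:
tcp_steps(moves=[0,-0.0013,0,0.001,0,0,0,0,-0.0025,0,0.0018,0,0,0,0,-0.0025,0,0.0018,0,0,0,0.6,-0.0025,0,0.0018,0,0,0,0.6,-0.0025,0,0.0018,0,0,0,0.6,-0.0025,0,0.0018,0,0,0], only="tcp|force|width")

```text
tcp_pos: [0.5254, 0.1689, 0.0449]
wrist_force: [0.7, -0.2, 0.3]
gripper_width: 0.53
gripper_force: 0.0
```

Emit:
tcp_steps(moves=[0.6,0,0,-0.05,0,0,0,0.6,-0.0063,0,-0.1125,0,0,0,0.6,-0.0375,0,-0.175,0,0,0,0.6,-0.075,0,-0.225,0,0,0,0.6,-0.1,0,-0.275,0,0,0,0.6,-0.1,0,-0.3125,0,0,0,0.6,-0.1,0,-0.3125,0,0,0,0.6,-0.1,0,-0.3125,0,0,0])

```text
time_s: 13.1
tcp_pos: [0.4445, 0.1618, 0.2951]
ee_rot: [[0.996, 0.085, 0.002], [0.085, -0.996, 0.002], [0.003, -0.002, -1.0]]
wrist_force: [-0.9, 0.1, -0.9]
gripper_width: 0.603
gripper_force: 0.0
```

Run:
```python
from br import *
c=cap('wrist');X=cloud(c); np.savez('w4.npz',X=X,px=c['pixels']);B=tob(X)
uv=None
from fit import fitbr
print(fitbr(X))
m=(X[...,2]>.047)&(X[...,2]<.057)&(abs(B[...,1])<.025)&(B[...,0]>-.13)&(B[...,0]<-.025)
print('round end',B[m][:,0].min(),np.median(X[m][:,2]))
for x in np.arange(-.09,-.025,.01):
    q=B[m&(abs(B[...,0]-x)<.002)]
    if len(q): print(round(x,3),np.round(1e3*np.percentile(q[:,1],[1,99]),1))
# hole crop
K=c['K'];
d=np.linalg.norm(B,axis=-1)+abs(X[...,2]-.066)*0; d[np.isnan(d)]=9; v,u=np.unravel_index(d.argmin(),d.shape);print(u,v)
v0=max(v-45,0);u0=max(u-60,0)
cv2.imwrite('pics/w4.png',cv2.resize(c['pixels'][v0:v0+90,u0:u0+120,::-1],(720,540),interpolation=cv2.INTER_CUBIC));print(u0,v0)
s=r.sense();print(s['tcp_pos'],s['joints'])
```

```text
(array([605.58967801, 175.88112276,   4.63561116]), np.float64(15.612258861009032), array([-0.4, -0.1,  0. , -0.4, -0. ,  0.2, -0.2,  0.2,  0. , 55.5,  0. ,
       54.3,  0. ,  0. , -0.3,  0.8, -0.3, -0.2, -0. ,  0.1,  0.2]))
round end -0.1005203832396467 0.05204755907777006
-0.09 [-15.5  11.9]
-0.08 [-15.4  13.3]
-0.07 [-15.3  13.2]
-0.06 [-15.2  13.1]
-0.05 [-15.1  12.9]
-0.04 [-24.8  24. ]
-0.03 [-23.3  22.7]
252 50
192 5
[0.44406248 0.16141059 0.29371613] [ 3.97274098e+01  4.21047561e+00 -1.28478295e+01 -2.41798694e-02
 -7.29435831e+01  5.51583666e+01]
```

View pics/w4.png

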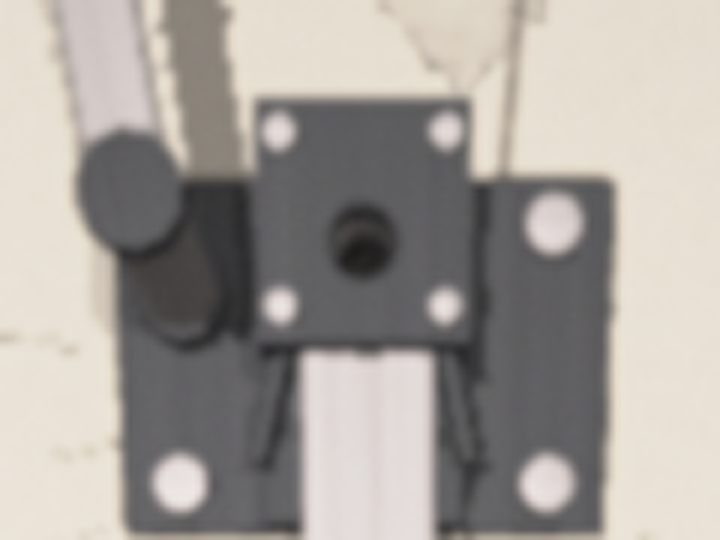

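Scaled: 0.335 m / 0.8 = 0.4188, 0.29 m / 0.8 = 0.3625, 8.5 degrees / 360 = 0.0236.

Emit:
tcp_steps(moves=[0.6,0,0.0375,-0.0438,0,0,0.0236,0.6,0,0.0875,-0.045,0,0,0.0472,0.6,0,0.1375,-0.045,0,0,0.0708,0.6,0,0.1938,-0.045,0,0,0.0944,0.6,0,0.25,-0.045,0,0,0.1181,0.6,0,0.3063,-0.045,0,0,0.1417,0.6,0,0.3625,-0.045,0,0,0.1653,0.6,0,0.4188,-0.045,0,0,0.1889], only="tcp")

```text
tcp_pos: [0.4725, -0.1743, 0.3282]
```

```bash
python3 -c "
from h import *
s=r.sense();print(totool(np.array([.486,-.28,.33])-s['tcp_pos']),s['ee_rot'])
c=np.load('w4.npz');S=capture('wrist')
"
```

```text
[ 0.10060323  0.03507985 -0.00183961] [[ 4.46597746e-01 -8.94729039e-01 -3.22482298e-03]
 [-8.94733277e-01 -4.46600819e-01  2.65563042e-04]
 [-1.67781555e-03  2.76675658e-03 -9.99994765e-01]]
```

Scaled: 0.1 m / 0.8 = 0.125, 0.08 m / 0.8 = 0.1, 22 degrees / 360 = 0.0611.

Emit:
tcp_steps(moves=[0.6,0.05,0.0188,0,0,0,0.0222,0.6,0.1,0.0375,0,0,0,0.0444,0.6,0.125,0.0438,0,0,0,0.0611,0.6,0.125,0.0438,0,0,0,0.0611,0.6,0.125,0.0438,0,0,0,0.0611,0.6,0.125,0.0438,0,0,0,0.0611], only="tcp")

```text
tcp_pos: [0.4867, -0.2766, 0.3294]
```

Run:
```python
from h import *
c=cap('wrist');X=cloud(c); np.savez('w5.npz',X=X,px=c['pixels'])
cv2.imwrite('pics/w5.png',cv2.resize(c['pixels'][:,:,::-1],(640,480)))
for z0,z1,yy,n2 in [(.092,.1,-.38,'long'),(.058,.066,-.44,'short')]:
    m=(X[...,2]>z0)&(X[...,2]<z1)&(abs(X[...,0]-.483)<.03)&(abs(X[...,1]-yy)<.02);P=X[m];print(n2,m.sum(),P.mean(0),P.min(0),P.max(0),cv2.minEnclosingCircle(P[:,:2].astype(np.float32)))
m=(X[...,2]>.026)&(X[...,2]<.030)&(abs(X[...,0]-.483)<.07)&(abs(X[...,1]+.41)<.1);print('rack',m.sum(),cv2.minAreaRect(X[m][:,:2].astype(np.float32)))
for n in ['side','w5']:
    A=np.load(n+'.npz')['X'].reshape(-1,3);A=A[(A[:,0]>.37)&(A[:,0]<.6)&(A[:,2]>.12)&(A[:,2]<.28)&(A[:,1]>-.37)&(A[:,1]<-.1)];print(n,A[:,1].min())
s=r.sense();print(s['tcp_pos'],s['ee_rot'],s['joints'])
```

```text
long 107 [ 0.48877703 -0.37851107  0.09587414] [ 0.48155907 -0.38597296  0.09280255] [ 0.49589866 -0.3713761   0.09817281] ((0.4886597692966461, -0.3783751130104065), 0.007950488477945328)
short 100 [ 0.48488551 -0.43771886  0.06167289] [ 0.47728576 -0.44511356  0.05857732] [ 0.49225645 -0.43068126  0.0636941 ] ((0.4849664568901062, -0.43777403235435486), 0.007814325392246246)
rack 2506 ((0.48687151074409485, -0.40855368971824646), (0.12008027732372284, 0.059872083365917206), 86.26543426513672)
side -0.2986848901552972
w5 -0.30020180038728206
[ 0.48676192 -0.2763789   0.3298278 ] [[ 8.74021063e-02 -9.96172909e-01 -6.38101392e-04]
 [-9.96173052e-01 -8.74023080e-02  2.95451009e-04]
 [-3.50091825e-04  6.09836370e-04 -9.99999753e-01]] [-1.30044789e+01  1.24485844e+01  2.08126383e+00 -8.40296644e-03
 -7.96721116e+01  1.80201643e+01]
```

View pics/w5.png

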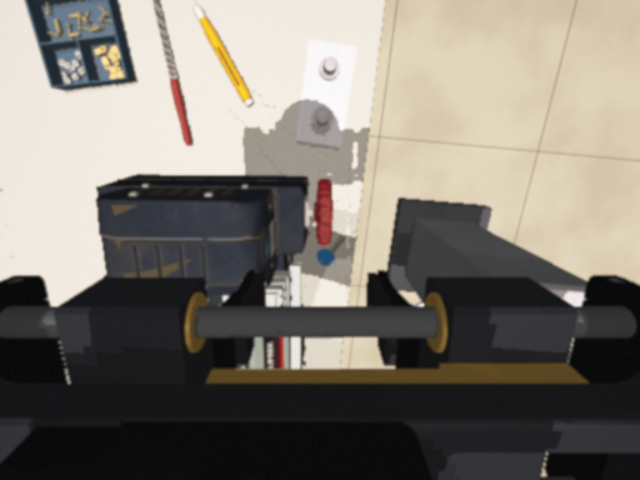

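The long pin's knob is at about (322,120) in the picture, the hole nearest the machine, and measures (0.4887, -0.3784) with the top at 96 mm as expected. I'll grasp it.

Scaled: 0.22 m / 0.8 = 0.275, 0.12 m / 0.8 = 0.15.

Emit:
tcp_steps(moves=[0.6,0.0563,0.0038,0.0125,0,0,0,0.6,0.1125,0.0075,0.0375,0,0,0,0.6,0.1273,0.0088,0.0875,0,0,0,0.6,0.1273,0.0088,0.15,0,0,0,0.6,0.1273,0.0088,0.2063,0,0,0,0.6,0.1273,0.0088,0.25,0,0,0,0.6,0.1273,0.0088,0.275,0,0,0,0.6,0.1273,0.0088,0.275,0,0,0], only="tcp")

```text
tcp_pos: [0.4868, -0.3772, 0.1069]
```

Emit:
tcp_steps(moves=[0.4,0,0,0,0,0,0,0.4,0,0,0,0,0,0], only="tcp")

```text
tcp_pos: [0.49, -0.3795, 0.1124]
```

```bash
python3 -c "
from h import *
s=r.sense();print(totool(np.array([.4887,-.3784,.0735])-s['tcp_pos']))"
```

```text
[-0.00133668  0.00131297  0.03889815]
```

Scaled: 0.0385 m / 0.8 = 0.0481, 0.03 m / 0.8 = 0.0375.

Emit:
tcp_steps(moves=[0.4,-0.0016,0.0016,0.0188,0,0,0,0.4,-0.0016,0.0016,0.0375,0,0,0,0.4,-0.0016,0.0016,0.0481,0,0,0,0.4,-0.0016,0.0016,0.0481,0,0,0,0.4,-0.0016,0.0016,0.0481,0,0,0], only="tcp|force")

```text
tcp_pos: [0.4878, -0.3785, 0.0727]
wrist_force: [0.3, 0.3, 0.2]
gripper_force: 0.0
```

Emit:
tcp_steps(moves=[0,0,0,0,0,0,0,0,0,0,0,0,0,0,0,0,0,0,0,0,0,0,0,0,0,0,0,0])

```text
time_s: 16.55
tcp_pos: [0.4874, -0.3783, 0.0721]
ee_rot: [[0.086, -0.996, 0.001], [-0.996, -0.086, -0.0], [0.0, -0.001, -1.0]]
wrist_force: [0.1, 0.1, 0.9]
gripper_width: 0.169
gripper_force: 30.0
```

Scaled: -0.22 m / 0.8 = -0.275, -0.17 m / 0.8 = -0.2125.

Emit:
tcp_steps(moves=[0,0,0,-0.0075,0,0,0,0,0,0,-0.0175,0,0,0,0,0,0,-0.03,0,0,0,0,0,0,-0.05,0,0,0,0,0,0,-0.0875,0,0,0,0,0,0,-0.15,0,0,0,0,0,0,-0.2125,0,0,0,0,0,0,-0.275,0,0,0], only="tcp|force|width")

```text
tcp_pos: [0.4865, -0.3779, 0.2947]
wrist_force: [1.3, -1.4, -1.0]
gripper_width: 0.171
gripper_force: 30.0
```

Emit:
tcp_steps(moves=[0,0,0,-0.0625,0,0,0,0,0,0,-0.125,0,0,0,0,0,0,-0.125,0,0,0,0,0,0,-0.125,0,0,0])

```text
time_s: 17.75
tcp_pos: [0.487, -0.3779, 0.3939]
ee_rot: [[0.085, -0.996, 0.004], [-0.996, -0.085, -0.001], [0.001, -0.004, -1.0]]
wrist_force: [-0.2, -0.1, -1.7]
gripper_width: 0.173
gripper_force: 30.0
```

```bash
python3 -c "
from h import *
s=r.sense();print(s['joints'],totool(np.array([.6054,.1755,.40])-s['tcp_pos']))"
```

```text
[-2.28023536e+01  1.77693936e+01  1.80278511e+01 -2.83288346e-02
 -9.00306467e+01  2.76996890e+01] [-0.54129002 -0.16522899 -0.00622965]
```

Scaled: -0.39 m / 0.8 = -0.4875, -0.34 m / 0.8 = -0.425.

Emit:
tcp_steps(moves=[0,-0.05,0,0,0,0,0,0,-0.1125,0,0,0,0,0,0,-0.175,0,0,0,0,0,0,-0.2375,0,0,0,0,0,0,-0.3,0,0,0,0,0,0,-0.3625,0,0,0,0,0,0,-0.425,0,0,0,0,0,0,-0.4875,0,0,0,0,0], only="tcp|force|width")

```text
tcp_pos: [0.4522, 0.012, 0.3903]
wrist_force: [1.6, 0.3, 0.2]
gripper_width: 0.173
gripper_force: 30.0
```

Emit:
tcp_steps(moves=[0,-0.05,-0.0375,0,0,0,0,0,-0.1,-0.0875,0,0,0,0,0,-0.15,-0.1375,0.0375,0,0,0,0,-0.1888,-0.1813,0.075,0,0,0,0,-0.1888,-0.2063,0.125,0,0,0,0,-0.1888,-0.2063,0.175,0,0,0,0,-0.1888,-0.2063,0.2125,0,0,0,0,-0.1888,-0.2063,0.2125,0,0,0])

```text
time_s: 19.35
tcp_pos: [0.6011, 0.1734, 0.2134]
ee_rot: [[0.085, -0.996, -0.016], [-0.996, -0.085, -0.007], [0.005, 0.016, -1.0]]
wrist_force: [-0.1, -0.4, -0.9]
gripper_width: 0.172
gripper_force: 30.0
```

Emit:
tcp_steps(moves=[0,0,0,0,0,0,0,0,0,0,0,0,0,0], only="tcp")

```text
tcp_pos: [0.6064, 0.1752, 0.2245]
```

Run:
```python
from br import *
c=cap('side');X=cloud(c);np.savez('s6.npz',X=X,px=c['pixels'])
s=r.sense();p=np.array(s['tcp_pos']);print(s['tcp_pos'],tob(p),np.round(s['ee_rot'],4))
def proj(c,P):
    q=np.linalg.inv(np.array(c['world_from_camera']))@np.array([*P,1]); return cv2.projectPoints(np.array([[q[0],-q[1],-q[2]]]),np.zeros(3),np.zeros(3),np.array(c['K']),np.array(c['distortion']))[0].ravel()
u,v=proj(c,p+[0,0,-.035]).astype(int);print(u,v, 'tip',proj(c,p+[0,0,-.065]))
v0=max(v-45,0);u0=max(u-60,0)
cv2.imwrite('pics/s6.png',cv2.resize(c['pixels'][v0:v0+90,u0:u0+120,::-1],(720,540),interpolation=cv2.INTER_CUBIC));print(u0,v0)
```

```text
[0.60639271 0.17527706 0.22476681] [ 0.00105259 -0.00051473] [[ 0.0856 -0.9963  0.0048]
 [-0.9963 -0.0856  0.002 ]
 [-0.0016 -0.005  -1.    ]]
217 116 tip [218.03619774 123.68535301]
157 71
```

View pics/s6.png

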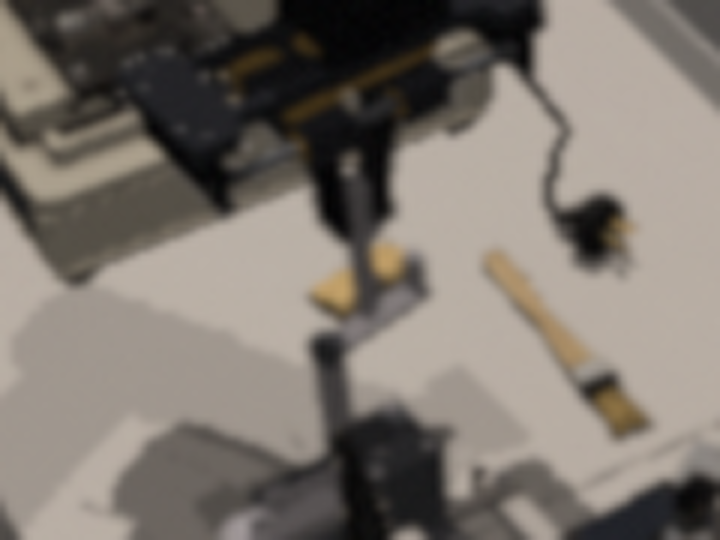

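The pin hangs vertically from the gripper (tip near (368,310), as predicted). I'll refine the hole centre from the earlier pictures.

Run:
```python
from br import *
for n,(u,v) in [('w2',(200+480*270/800,60+200*140/415)),('w4',(192+362/6,5+240/6))]:
    X=np.load(n+'.npz')['X'];px=np.load(n+'.npz')['px'].astype(float).mean(-1)
    U,V=np.meshgrid(np.arange(512),np.arange(384))
    m=(abs(X[...,2]-.0662)<.002)&(np.hypot(U-u,V-v)<16)
    A=np.c_[U[m],V[m],np.ones(m.sum())];C=np.linalg.lstsq(A,X[m],rcond=None)[0]
    print(n,np.array([u,v,1])@C, m.sum())
    h=(np.hypot(U-u,V-v)<11); w=np.clip(np.median(px[m])-12-px,0,None)*h
    cu,cv=(w*U).sum()/w.sum(),(w*V).sum()/w.sum();print((u,v),(cu,cv),np.array([cu,cv,1])@C)
s=r.sense();print(totool(np.array([.6054,.1755,.140])-s['tcp_pos']),totool([0,0.001,0]))
```

```text
w2 [0.60553983 0.1753348  0.06608962] 671
(362.0, 127.46987951807229) (np.float64(361.59349593495944), np.float64(127.39671478347438)) [0.60548936 0.1759657  0.06608841]
w4 [0.60542118 0.17547378 0.06613354] 691
(252.33333333333334, 45.0) (np.float64(252.15638450502155), np.float64(45.181223098995694)) [0.60518869 0.17568579 0.0661339 ]
[-0.00017048  0.00139061  0.08476133] [-9.96331234e-04 -8.55567132e-05  2.02987699e-06]
```

Scaled: 0.082 m / 0.8 = 0.1025, 0.07 m / 0.8 = 0.0875.

Emit:
tcp_steps(moves=[0,0,0.0013,0.0313,0,0,0,0,0,0.0013,0.0625,0,0,0,0,0,0.0013,0.0875,0,0,0,0,0,0.0013,0.1025,0,0,0,0,0,0.0013,0.1025,0,0,0,0,0,0.0013,0.1025,0,0,0,0,0,0.0013,0.1025,0,0,0], only="tcp|force")

```text
tcp_pos: [0.6054, 0.1754, 0.1416]
wrist_force: [-0.9, -0.5, -0.3]
gripper_force: 30.0
```

```bash
python3 -c "
from h import *
s=r.sense();print(totool(np.array([.6054,.1756,.140])-s['tcp_pos']),s['tcp_pos'],np.round(s['ee_rot'],4)[:,2])"
```

```text
[-2.32638071e-04 -5.80854591e-05  1.56056810e-03] [0.60535712 0.1753611  0.14156011] [ 0.0032  0.0014 -1.    ]
```

Scaled: 0.016 m / 0.8 = 0.02, 0.012 m / 0.8 = 0.015.

Emit:
tcp_steps(moves=[0,0,0,0.0075,0,0,0,0,0,0,0.015,0,0,0,0,0,0,0.02,0,0,0,0,0,0,0.02,0,0,0], only="tcp|force")

```text
tcp_pos: [0.6041, 0.175, 0.1227]
wrist_force: [-0.8, 1.3, -0.8]
gripper_force: 30.0
```

Emit:
tcp_steps(moves=[0,0,0,0.005,0,0,0,0,0,0,0.01,0,0,0,0,0,0,0.01,0,0,0], only="tcp|force")

```text
tcp_pos: [0.6041, 0.175, 0.1149]
wrist_force: [0.4, 1.6, -0.8]
gripper_force: 30.0
```

Scaled: 0.011 m / 0.8 = 0.0138, 0.008 m / 0.8 = 0.01.

Emit:
tcp_steps(moves=[0,0,0,0.005,0,0,0,0,0,0,0.01,0,0,0,0,0,0,0.0138,0,0,0,0,0,0,0.0138,0,0,0], only="tcp|force")

```text
tcp_pos: [0.6042, 0.1749, 0.104]
wrist_force: [0.4, 1.7, -1.6]
gripper_force: 30.0
```

Emit:
tcp_steps(moves=[0,0,0,0.005,0,0,0,0,0,0,0.01,0,0,0,0,0,0,0.01,0,0,0], only="tcp|force|rot")

```text
tcp_pos: [0.605, 0.1752, 0.0979]
ee_rot: [[0.086, -0.996, 0.002], [-0.996, -0.086, 0.0], [-0.0, -0.002, -1.0]]
wrist_force: [-1.5, 2.0, 5.3]
gripper_force: 30.0
```

Scaled: 0.015 m / 0.8 = 0.0188, 0.012 m / 0.8 = 0.015.

Emit:
tcp_steps(moves=[0,0,0,0.005,0,0,0,0,0,0,0.01,0,0,0,0,0,0,0.015,0,0,0,0,0,0,0.0188,0,0,0,0,0,0,0.0188,0,0,0], only="tcp|force")

```text
tcp_pos: [0.605, 0.1754, 0.0836]
wrist_force: [-0.9, 2.5, 6.8]
gripper_force: 30.0
```

Emit:
tcp_steps(moves=[0,0,0,0.0038,0,0,0,0,0,0,0.0075,0,0,0,0,0,0,0.01,0,0,0,0,0,0,0.01,0,0,0], only="tcp|force|rot")

```text
tcp_pos: [0.6051, 0.1755, 0.0757]
ee_rot: [[0.086, -0.996, 0.002], [-0.996, -0.086, 0.001], [-0.0, -0.002, -1.0]]
wrist_force: [-1.9, 1.5, 6.9]
gripper_force: 30.0
```

Scaled: 0.003 m / 0.8 = 0.0038, 0.0015 m / 0.8 = 0.0019.

Emit:
tcp_steps(moves=[0,0,0,0.0019,0,0,0,0,0,0,0.0038,0,0,0,0,0,0,0.0038,0,0,0], only="tcp|force")

```text
tcp_pos: [0.605, 0.1755, 0.0728]
wrist_force: [-2.8, 1.3, 9.0]
gripper_force: 30.0
```

Emit:
tcp_steps(moves=[0,0,0,0.0013,0,0,0,0,0,0,0.0025,0,0,0,0,0,0,0.0025,0,0,0], only="tcp|force|rot")

```text
tcp_pos: [0.6051, 0.1755, 0.072]
ee_rot: [[0.087, -0.996, 0.003], [-0.996, -0.087, 0.001], [-0.0, -0.003, -1.0]]
wrist_force: [-4.1, 1.8, 13.2]
gripper_force: 30.0
```

Scaled: 0.003 m / 0.8 = 0.0038, 0.0015 m / 0.8 = 0.0019.

Emit:
tcp_steps(moves=[0,0,0,0.0019,0,0,0,0,0,0,0.0038,0,0,0,0,0,0,0.0038,0,0,0], only="tcp|force")

```text
tcp_pos: [0.6051, 0.1755, 0.0719]
wrist_force: [-11.0, 1.5, 24.6]
gripper_force: 30.0
```

The force rose to 25 N with no further motion, so the collar is seated. I'll release and check.

Scaled: -0.12 m / 0.8 = -0.15, -0.08 m / 0.8 = -0.1.

Emit:
tcp_steps(moves=[0,0,0,-0.0038,0,0,0,0,0,0,-0.0038,0,0,0,0.5,0,0,-0.0038,0,0,0,0.5,0,0,-0.0038,0,0,0,0.5,0,0,-0.0038,0,0,0,0.5,0,0,-0.05,0,0,0,0.5,0,0,-0.1,0,0,0,0.5,0,0,-0.15,0,0,0], only="tcp|force")

```text
tcp_pos: [0.6033, 0.1741, 0.186]
wrist_force: [1.0, 0.4, -0.0]
gripper_force: 0.0
```

Emit:
tcp_steps(moves=[0.5,-0.0625,0,-0.0375,0,0,0,0.5,-0.1125,0,-0.075,0,0,0,0.5,-0.1125,0,-0.075,0,0,0,0.5,-0.1125,0,-0.075,0,0,0], only="tcp|force|rot")

```text
tcp_pos: [0.5962, 0.2656, 0.2458]
ee_rot: [[0.087, -0.996, -0.0], [-0.996, -0.087, 0.0], [-0.0, 0.0, -1.0]]
wrist_force: [-0.2, 0.2, -0.4]
gripper_force: 0.0
```

Run:
```python
from br import *
c=cap('wrist');X=cloud(c);np.savez('w7.npz',X=X,px=c['pixels'])
cv2.imwrite('pics/w7.png',cv2.resize(c['pixels'][:,:,::-1],(640,480)))
B=tob(X)
m=(np.hypot(B[...,0],B[...,1])<.007);print('pin top',np.round(np.percentile(X[m][:,2],[5,50,95]),4),m.sum())
m=(X[...,2]>.068)&(X[...,2]<.075)&(np.hypot(B[...,0],B[...,1])<.016);print('collar',m.sum(),np.median(X[m][:,2]))
m=(X[...,2]>.1255)&(X[...,2]<.132)&(X[...,0]>.55)&(X[...,0]<.72)&(X[...,1]>.13)&(X[...,1]<.30);print('kknob',m.sum(),cv2.minEnclosingCircle(X[m][:,:2].astype(np.float32)))
s=r.sense();print(s['tcp_pos'],s['ee_rot'],s['joints'])
```

```text
pin top [0.0951 0.096  0.0972] 133
collar 213 0.07105792899399821
kknob 110 ((0.6651473641395569, 0.23763388395309448), 0.005559909623116255)
[0.59574609 0.26423649 0.24438274] [[ 8.57883393e-02 -9.96310090e-01 -2.56230573e-03]
 [-9.96312907e-01 -8.57854948e-02 -1.20031718e-03]
 [ 9.76079456e-04  2.65583149e-03 -9.99995997e-01]] [ 3.80950331e+01  2.40343387e+01  6.71353444e+00 -3.81518509e-02
 -7.28371676e+01 -3.31624377e+01]
```

View pics/w7.png

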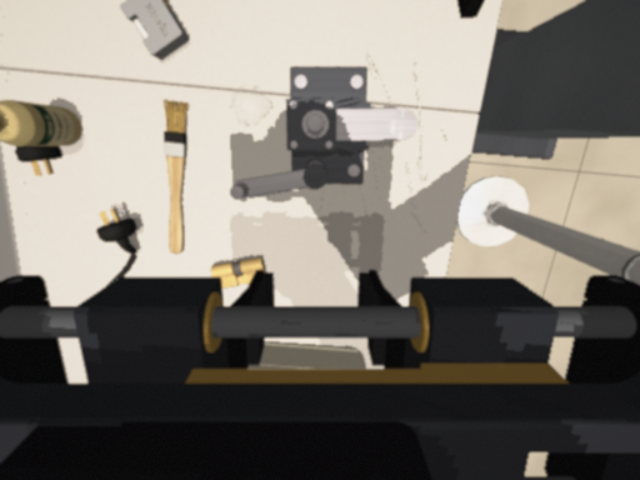

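The pin is home: its top is at 96 mm and the collar top at 71 mm. The keeper knob is at (0.665, 0.238). I'll pinch it again and swing it back.

Scaled: -0.0668 m / 0.8 = -0.0835, 0.044 m / 0.8 = 0.055, -8.5 degrees / 360 = -0.0236.

Emit:
tcp_steps(moves=[0.5,0.005,-0.01,0,0,0,-0.0236,0.5,0.01,-0.02,0,0,0,-0.0472,0.5,0.015,-0.0313,0.0125,0,0,-0.0708,0.5,0.02,-0.0413,0.025,0,0,-0.0944,0.5,0.025,-0.0513,0.0375,0,0,-0.1181,0.5,0.03,-0.0625,0.05,0,0,-0.1417,0.5,0.035,-0.0725,0.055,0,0,-0.1653,0.5,0.0406,-0.0835,0.055,0,0,-0.1889], only="tcp")

```text
tcp_pos: [0.6649, 0.2351, 0.1979]
```

Emit:
tcp_steps(moves=[0.5,0,0,0,0,0,-0.0222,0.5,0,0,0,0,0,-0.0444,0.5,0,0,0,0,0,-0.0667,0.5,0,0,0,0,0,-0.0889,0.5,0,0,0,0,0,-0.0889,0.5,0,0,0,0,0,-0.0889], only="tcp|rot")

```text
tcp_pos: [0.6655, 0.2363, 0.2001]
ee_rot: [[0.968, 0.253, -0.003], [0.253, -0.968, -0.002], [-0.003, 0.001, -1.0]]
```

```bash
python3 -c "
from h import *
s=r.sense();print(totool(np.array([.6651,.2376,.1115])-s['tcp_pos']))"
```

```text
[ 0.00024968 -0.0014251   0.08855632]
```

Scaled: 0.088 m / 0.8 = 0.11, 0.08 m / 0.8 = 0.1.

Emit:
tcp_steps(moves=[0.5,0,-0.0018,0.0375,0,0,0,0.5,0,-0.0018,0.075,0,0,0,0.5,0,-0.0018,0.1,0,0,0,0.5,0,-0.0018,0.11,0,0,0,0.5,0,-0.0018,0.11,0,0,0,0,0,-0.0018,0.11,0,0,0,0,0,-0.0018,0.11,0,0,0,0,0,-0.0018,0.11,0,0,0], only="tcp")

```text
tcp_pos: [0.6662, 0.2396, 0.1152]
```

Emit:
tcp_steps(moves=[0,0,0,0,0,0,0,0,0,0,0,0,0,0,0,0,0,0,0,0,0])

```text
time_s: 27.25
tcp_pos: [0.6659, 0.2393, 0.1142]
ee_rot: [[0.966, 0.257, 0.001], [0.257, -0.966, 0.0], [0.001, 0.0, -1.0]]
wrist_force: [0.5, -0.5, 0.7]
gripper_width: 0.125
gripper_force: 30.0
```

Scaled: 0.0593 m / 0.8 = 0.0741, 0.0547 m / 0.8 = 0.0684, 64 degrees / 360 = 0.1778.

Emit:
tcp_steps(moves=[0,-0.0008,0.0115,0,0,0,0.0222,0,-0.0033,0.0228,0,0,0,0.0444,0,-0.0071,0.0335,0,0,0,0.0667,0,-0.0125,0.0438,0,0,0,0.0889,0,-0.0193,0.053,0,0,0,0.1111,0,-0.0273,0.0613,0,0,0,0.1333,0,-0.0364,0.0684,0,0,0,0.1556,0,-0.0464,0.0741,0,0,0,0.1778], only="tcp|force")

```text
tcp_pos: [0.6462, 0.1713, 0.1143]
wrist_force: [2.8, -2.8, 0.4]
gripper_force: 30.0
```

Emit:
tcp_steps(moves=[0,-0.0008,0.0115,0,0,0,0.0222,0,-0.0033,0.0228,0,0,0,0.0444,0,-0.0071,0.0335,0,0,0,0.0667,0,-0.0096,0.0388,0,0,0,0.0778,0,-0.0096,0.0388,0,0,0,0.0778])

```text
time_s: 28.55
tcp_pos: [0.6161, 0.1555, 0.1142]
ee_rot: [[0.222, -0.975, -0.001], [-0.975, -0.222, -0.003], [0.003, 0.002, -1.0]]
wrist_force: [0.3, -6.3, 2.4]
gripper_width: 0.126
gripper_force: 30.0
```

```bash
python3 -c "
from br import *
s=r.sense();p=tob(s['tcp_pos'])-[0,.045];print(p,np.hypot(*p),'angle',np.degrees(np.arctan2(p[0],-p[1])))"
```

```text
[ 0.00899694 -0.06606812] 0.06667788906505026 angle 7.754656106038673
```

Scaled: 0.0092 m / 0.8 = 0.0115, 0.0046 m / 0.8 = 0.0058, 8 degrees / 360 = 0.0222.

Emit:
tcp_steps(moves=[0,0,0.0058,0,0,0,0.0111,0,-0.0008,0.0115,0,0,0,0.0222,0,-0.0008,0.0115,0,0,0,0.0222], only="tcp|force")

```text
tcp_pos: [0.6068, 0.154, 0.1142]
wrist_force: [-0.3, -6.4, 2.7]
gripper_force: 30.0
```

Emit:
tcp_steps(moves=[0,0,0.0013,0,0,0,0.0028,0,0,0.0025,0,0,0,0.0056,0,0,0.0025,0,0,0,0.0056], only="tcp|force")

```text
tcp_pos: [0.6062, 0.154, 0.1143]
wrist_force: [3.2, -8.6, 0.3]
gripper_force: 30.0
```

```bash
python3 -c "
from br import *
s=r.sense();p=tob(s['tcp_pos'])-[0,.045];print(p,np.hypot(*p),'angle',np.degrees(np.arctan2(p[0],-p[1])))"
```

```text
[-0.00094451 -0.06671508] 0.06672177006748996 angle -0.811105910216208
```

Scaled: 0.003 m / 0.8 = 0.0038, 0.0015 m / 0.8 = 0.0019.

Emit:
tcp_steps(moves=[0,0,0.0019,0,0,0,0,0,0,0.0038,0,0,0,0,0,0,0.0038,0,0,0,0], only="tcp|force")

```text
tcp_pos: [0.606, 0.154, 0.1144]
wrist_force: [10.2, -7.7, -3.4]
gripper_force: 30.0
```

The keeper is at its stop: 10 N with no motion. Now I'll release, withdraw and verify.

Scaled: -0.14 m / 0.8 = -0.175, -0.11 m / 0.8 = -0.1375.

Emit:
tcp_steps(moves=[0,0,-0.0038,0,0,0,0,0.4,0,-0.0038,0,0,0,0,0.4,0,-0.0038,0,0,0,0,0.4,0,-0.0038,0,0,0,0,0.4,0,-0.0038,-0.0375,0,0,0,0.4,0,-0.0038,-0.0875,0,0,0,0.4,-0.0375,-0.0038,-0.1375,0,0,0,0.4,-0.0875,-0.0038,-0.175,0,0,0], only="tcp|force")

```text
tcp_pos: [0.6024, 0.2262, 0.2571]
wrist_force: [0.8, 0.8, -0.3]
gripper_force: 0.0
```

Emit:
tcp_steps(moves=[0.4,-0.0375,0,-0.025,0,0,0,0.4,-0.0375,0,-0.025,0,0,0,0.4,-0.0375,0,-0.025,0,0,0])

```text
time_s: 30.55
tcp_pos: [0.5997, 0.2571, 0.2734]
ee_rot: [[0.052, -0.999, -0.0], [-0.999, -0.052, 0.0], [-0.0, 0.0, -1.0]]
wrist_force: [0.4, -0.5, -1.0]
gripper_width: 0.398
gripper_force: 0.0
```

Run:
```python
from br import *
c=cap('wrist');X=cloud(c);B=tob(X)
cv2.imwrite('pics/w8.png',cv2.resize(c['pixels'][:,:,::-1],(640,480)))
m=(X[...,2]>.1255)&(X[...,2]<.132)&(X[...,0]>.55)&(X[...,0]<.72)&(X[...,1]>.13)&(X[...,1]<.30)
(k,rad)=cv2.minEnclosingCircle(X[m][:,:2].astype(np.float32));p=tob(k)-[0,.045];print(k,rad,m.sum(),'angle',np.degrees(np.arctan2(p[0],-p[1])))
```

```text
(0.6071650981903076, 0.15512561798095703) 0.005947561003267765 103 angle 0.08803237975165151
```

View pics/w8.png

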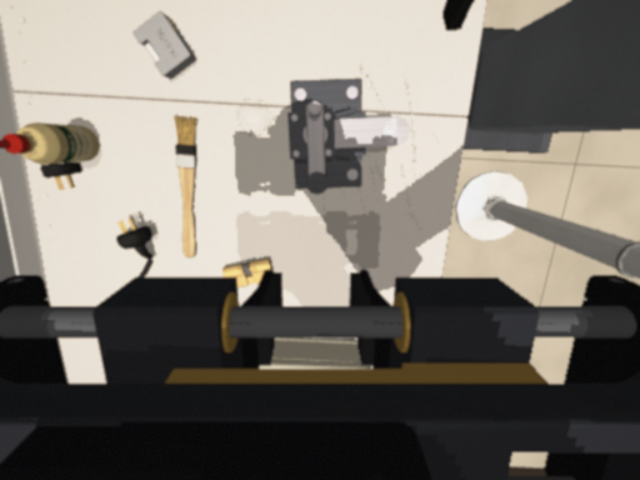

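The picture shows the keeper arm lying over the pin, from (316,105) to (316,180), at a measured angle of 0.1°. Nothing else has moved, so I'll hand in.

```bash
python3 -c "
from station import r, capture, finish_job
print(finish_job())"
```

```text
the job is handed in; nothing more can be done
None
```

The lock bar is in the bracket against its stop, the long pin is seated to its collar, and the keeper is closed over it at its stop (measured 0.1°); I handed the job in at about 31 s, and no verdict was shown.

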